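# Tighten the gland nut at the bottom of the pump bore

## Task

Take the long key with the red square grip out of its stand, lower it down the deep bore of the blue pump and feel its square socket right down over the square nut at the bottom, pressing only gently (about 10 N, never as much as 22 N). Turn the nut clockwise until it comes up tight against its seal, hold it there for a moment at about 0.5 N m (more than 0.35, never over 0.8 N m), then draw the key out without loosening the nut, stand it back upright in its stand and let go. Do not lever the key hard against the bore, and leave the tin, vial and timer where they are.

Things in the scene. Friction and masses are not known exactly. Their poses are not given: they have to be found in the camera images.
- key: long steel key, loose, 0.2-0.4 kg, upright in its stand. Origin: centre of the socket's open lower end; z up the shank; length 158 mm. Socket 30 mm round (z 0-36), with a square hole 18 mm across flats, 14 mm deep, in its lower end. Shank 16 mm round. Red square grip 26x26 mm, 40 mm tall (z 118-158). Hole and grip are square to the key's x and y: any of four yaws will do
- key_grip (a point): centre of the key's red grip, 138 mm above the socket's lower end
- stand: grey key stand, fixed: foot 84 mm across, upright aluminium tube 50 mm across and 68 mm high with a 35 mm bore and a 5 mm chamfered mouth; origin under its centre
- stand_floor (a point): centre of the floor of the stand's tube, 8 mm above the bench, 60 mm below the mouth; the key's lower end rests here
- pump: blue pump body, fixed: foot 92x92x12 mm, round tower 66 mm across at its top, 124 mm high, brass spout to its +x at height 62 mm; origin under its centre, z up
- bore_mouth (a point): centre of the bore's mouth on top of the pump, 124 mm above the bench; upright bore 34 mm across with a 5 mm chamfered mouth
- nut_level (a point): point on the bore's axis at the nut's top when unpressed, 90 mm below the mouth. The brass nut is square, 16 mm across flats, slightly chamfered on top; its yaw is unknown (unrelated to this frame): it must be found by feel within a quarter turn. Socket fully home: key's lower end 14 mm below the nut's top
- gland_washer (a joint): how far the nut is pressed down on its spring washer, m (0 to 0.008); 4 N per mm, about 0.001 at rest. When the socket slips over the nut, the nut springs up again
- gland_nut (a joint): how far the nut is screwed in, rad; grows clockwise seen from above; it starts between 0.5 and 0.9 and meets its seal at 1.2; below that it turns with 0.06 N m of friction and stays where it is left
- gland_seal (a joint): elastic wind-up of the seal under the nut, rad; grows with clockwise torque, 0.2 rad per N m (0.5 N m winds it 0.10); springs back to 0 when the key lets go
- tin: small round metal tin 62 mm across, 22 mm high; bystander; origin under its centre
- vial: small vial with a blue cap, 28 mm across, 60 mm high; bystander; origin under its centre
- timer: white bench timer 38x64x62 mm; bystander; origin under its centre
Things that resemble listed ones, but are neither listed nor needed, are in the scene too. Leave any black look-alike of the key alone. There is more than one size of the stand; the job needs the larger.

How it is judged (in metres and radians):
On the way, in this order (a step that is already met when the one before it is completed fails the run):
1. the key's socket is down over the nut: its lower end at least 9 mm below the nut level, within 3 mm of the bore's axis (z of key in the frame of nut_level below -0.009 m and horizontal distance between key and nut_level below 0.003 m), for 0.1 s.
2. the nut is tight against its seal, with more than 0.35 N m (seal wound up over 0.07 rad) for 0.3 s (value of joint gland_seal above 0.07 rad and value of joint gland_nut above 1.15 rad), for 0.3 s.
At the end, for the whole second after the job is handed in: the nut is still screwed home (within 0.1 rad of its seal), and the key stands upright at rest in its stand, its lower end on the stand's floor (within 9 mm of its centre), released (value of joint gland_nut above 1.1 rad and horizontal distance between key and stand_floor below 0.006 m and distance between key and stand_floor below 0.009 m and angle between key's own z axis and vertical below 0.12 rad and linear speed of key below 0.02 m/s); the robot touches nothing.
It fails at once if the nut is pressed down with more than 22 N (washer pressed over 5.5 mm) (value of joint gland_washer above 0.0055 m).
It fails at once if the nut is overtightened: more than 0.8 N m (seal wound up over 0.16 rad) (value of joint gland_seal above 0.16 rad).
It fails at once if the key is levered or driven against the pump with more than 30 N (contact force between key and pump above 30 N).
It fails at once if the tin, vial or timer is moved more than 20 mm (distance of any of tin, vial, timer from where it was at the start of the episode above 0.02 m).
It also fails if it takes over 67 s, if anything falls off the work surface, if the arm or the gripper's body presses on something with over 40 N, if the wrist force passes 120 N, or if a joint passes its speed limit or range.

## Robot

A 6-joint arm with a two-finger parallel gripper is mounted at the origin on a cart in front of the work surface, level with it; the furniture and walls round the work are solid. World frame = base frame: x ahead of the robot, y to its left, z up, the work surface at z = 0. Lengths are in mm, angles in rad, forces in N, time in s.
With the tool pointing down it reaches from about 375 to 925 mm from the base axis. Payload 5.7 kg.
Tool frame: the origin (TCP) lies on the centre line of the jaws, within the pads' length; the fingertips stand 8 mm ahead of it and the grasp point (between the pads) lies 11 mm behind it; z points along the fingers, y is the line along which they close (so a half turn about z gives the same grasp; the last joint's range is limited). The gripper opens to 88 mm and grips with 3 to 60 N. Pads are 20 mm wide; open, the fingers measure 115 mm over their backs; the gripper's body (75 mm by 178 mm) begins 61 mm behind the grasp point.
Start: joints at [-1.406, 0.359, 1.51, -0, 1.272, -0.115], TCP at [165.684, -576.639, 230.623] pointing down, gripper open.
Joint ranges: [-2.97, 2.97], [-1.01, 2.36], [0.21, 2.38], [-0.96, 4.11], [0.2, 2.71], [-2.98, 2.98]. Speed limits (rad/s): [2.39, 2.39, 3.14, 3.14, 3.14, 3.14].

## Interface

Orientations are given as a rotation vector (axis times angle).
In Python, from rig import observe, grab_frame, get_calibration, job_done gives the robot as it stands.
- The arm moves only by the tool carry_out, never from a script. Its argument "commands" is a list of rows, each a list of 3 entries, a list of its own where there are three numbers: the shift along the world's x, y, z in units of 0.2 m (1.0 is 0.2 m), then the turn about the world's z in units of 30 degrees (1.0 is 30 degrees), then the opening, from -1 (shut) to 1 (fully open). A call has 1 to 20 rows; each row shifts and turns the commanded pose from where the row before left it; what a row does not reach is not made up. A row lasts 1/8 s, in which the tool goes at most 62.5 mm and 10.7 degrees, less where a joint would pass 70% of its speed; a pose out of reach is approached as far as the arm can. A call with a number of a shift or a turn outside -1 to 1 is refused whole. A call with a gripper value outside its range is refused whole. The fingers move at their own pace and stop on an object; the grip force is fixed at half the most. Time passes only in rows, so rows that do not move let the fingers close. It gives the time, the measured TCP pose, the force, the opening and the grip force at its end, in the units of the state.
- observe(): the state, without advancing time (a new reading comes with each control period).
- grab_frame(name): name is "side" or "top" or "wrist"; returns (picture, depth): 420x560x3 uint8, red, green, blue; 420x560 float32, mm along the optical axis (not along the pixel's ray), 0 where there is no reading.
- get_calibration(name): a dict with "fx", "fy", "cx", "cy" (pixels), "R" (3x3) and "t" (3): a world point X has camera coordinates R X + t. Camera axes: x right, y down, z forward; pixel columns grow to the right and rows downward; lengths in mm; the calibration is good to about 2 mm. A picture is of the moment at which its call begins: read the wrist's pose just before it. get_calibration takes no time and is no camera call; for the wrist camera it gives the pose at the moment of the call.
- job_done(): hands the job in; it is judged then, once.
The state is a dict: "time_s": time; "joint_pos": joint angles; "qvel": joint speeds; "tau": joint torques, N m; "position": TCP position; "tcp_rot": TCP orientation; "wrist_force": force on the tool from outside, world axes, zero at the start; "moment": the same for the moment, N m; "gripper_width": finger opening in mm; "gripper_force": force on a finger pad.
Only numpy, scipy, OpenCV 4.12 (cv2) and the standard library are available. Lean on these libraries where they do the work, as an engineer would, in place of code of your own. Each camera call takes 0.05 s, during which the arm holds its last target. There are 200 camera calls.

## Working session

There is one attempt and no reset: what is moved stays moved. The work goes in short steps, Python scripts to look and compute and a tool call to move; the robot and the scene stay as the last step left them, time stands still between calls to the robot, and variables do not carry over. Pictures are saved under pics/ and viewed, at most 10 in all, crops included, and the job is handed in when it is done.

Besides the shell and the picture viewer there is one more tool, called after "Call:" in YAML: its name, and indented under it one key for each argument. carry_out: Moves the arm, as the interface text tells. Its arguments: {"type":"object","properties":{"commands":{"type":"array"}},"required":["commands"]}

```bash
mkdir -p pics; cat > h.py <<'E'
import numpy as np, cv2
from rig import *
def snap(n,f):
    p,d=grab_frame(n); c=get_calibration(n); cv2.imwrite(f'pics/{f}.png',p[:,:,::-1]); np.savez(f'pics/{f}.npz',p=p,d=d,**{k:np.array(v) for k,v in c.items()}); return p,d,c
def world(c,d,u,v,z=None):
    r=np.array([(u-c['cx'])/c['fx'],(v-c['cy'])/c['fy'],1.]); R=np.array(c['R']);t=np.array(c['t'])
    if z is None: return R.T@(r*d[int(v),int(u)]-t)
    o=-R.T@t; w=R.T@r; return o+w*(z-o[2])/w[2]
E
python3 - <<'E'
from h import *
s=observe();print({k:np.round(v,3) for k,v in s.items()})
for n in('top','side'):
    snap(n,n+'0')
E
```

```text
{'time_s': np.float64(0.0), 'joint_pos': array([-1.406,  0.36 ,  1.511, -0.   ,  1.273, -0.115]), 'qvel': array([-0.   ,  0.001, -0.001, -0.   , -0.002, -0.002]), 'tau': array([-1.0000e-03, -5.1538e+01, -2.7072e+01,  6.7000e-02,  3.5000e-02,
       -0.0000e+00]), 'position': array([ 165.565, -575.997,  229.811]), 'tcp_rot': array([-3.109, -0.438,  0.   ]), 'wrist_force': array([-0.123, -0.253, -0.534]), 'moment': array([-0.   ,  0.043,  0.056]), 'gripper_force': np.float64(0.0), 'gripper_width': np.float64(87.941)}
```

View pics/top0.png

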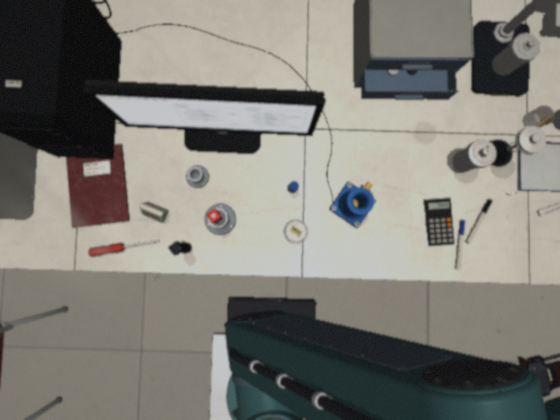

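View pics/side0.png

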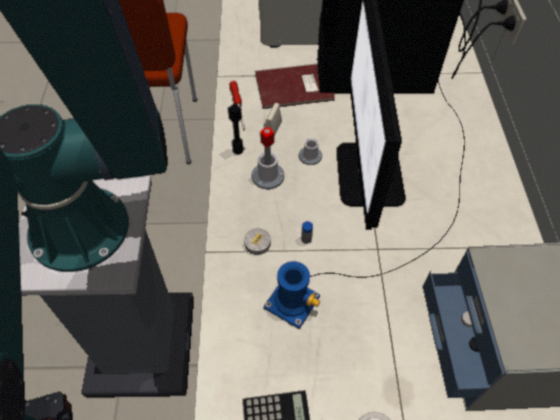

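Top: the red-gripped key at (214,216) stands in the larger stand at (220,219). The black look-alike is at (180,248) and the smaller, empty stand at (196,176). The pump is at (355,201), tin (295,231), vial (293,187) and timer (153,211). I'll confirm in an enlarged crop and measure.

```bash
python3 - <<'E'
from h import *
for n in('top','side'):
    f=np.load(f'pics/{n}0.npz'); c={k:f[k] for k in('fx','fy','cx','cy','R','t')}; p=f['p'];d=f['d']
    R,t=c['R'],c['t']; v,u=np.mgrid[0:420,0:560]
    r=np.stack([(u-c['cx'])/c['fx']*d,(v-c['cy'])/c['fy']*d,d],-1); W=(r-t)@R
    h=cv2.cvtColor(p,cv2.COLOR_RGB2HSV)
    print(n,'fx',c['fx'],'cam',-R.T@t)
    roi=np.zeros(d.shape,bool)
    if n=='top': roi[150:270,60+110:400]=1
    else: roi[100:340,225:340]=1
    ok=roi&(d>0)
    red=ok&((h[...,0]<8)|(h[...,0]>172))&(h[...,1]>130)&(h[...,2]>90)
    def st(nm,m):
        if m.sum(): print(nm,m.sum(),'px',u[m].mean().round(1),v[m].mean().round(1),'W',W[m].mean(0).round(1),np.ptp(W[m],axis=0).round(),np.percentile(W[m][:,2],[5,50,95]).round(1))
    st('red',red); st('redtop',red&(W[...,2]>160))
    blue=ok&(h[...,0]>100)&(h[...,0]<125)&(h[...,1]>120)
    st('bluetop',blue&(W[...,2]>118)&(W[...,2]<132)); 
    m=blue&(W[...,2]>118)&(W[...,2]<132)
    if m.sum(): (cc,rad)=cv2.minEnclosingCircle(W[m][:,:2].astype(np.float32)); print('circ',cc,rad)
    k=red&(W[...,2]>150)
    if k.sum(): x0=W[k].mean(0); g=ok&(np.hypot(W[...,0]-x0[0],W[...,1]-x0[1])<45)&(W[...,2]>55)&(W[...,2]<75)&~red; st('standtop',g); print('circ',cv2.minEnclosingCircle(W[g][:,:2].astype(np.float32)))
f=np.load('pics/top0.npz')['p']; g=np.load('pics/side0.npz')['p']
a=cv2.resize(f[150:270,140:240],(400,480),interpolation=2); b=cv2.resize(g[110:210,220:300],(384,480),interpolation=2)
cv2.imwrite('pics/crop.png',np.hstack([a,b])[:,:,::-1])
E
```

```text
top fx 492.24911252659155 cam [ 388.20583077   19.8228066  1309.02344378]
red 87 px 213.9 215.6 W [449.9 148.6 165.6] [26. 31. 27.] [158.8 166.7 169.7]
redtop 81 px 213.7 215.3 W [450.5 149.1 166.6] [26. 31. 10.] [162.9 166.9 169.8]
bluetop 372 px 359.6 200.6 W [ 498.8 -197.3  124.2] [62. 64. 13.] [120.1 124.1 128.3]
circ (499.0412292480469, -198.0589141845703) 32.457027435302734
standtop 123 px 219.9 218.6 W [448.2 144.3  67.8] [48. 48. 17.] [62.6 67.9 72.6]
circ ((451.4996643066406, 150.51132202148438), 24.969797134399414)
side fx 538.8070179023412 cam [ 453.69287858 -702.2365155  1077.42974459]
red 185 px 265.3 118.2 W [446.  268.7  92.8] [183. 284. 162.] [ 10.1 157.  167.1]
redtop 89 px 266.8 132.1 W [450.1 148.5 165.1] [28. 36. 10.] [161.1 165.4 167.6]
bluetop 544 px 293.0 276.3 W [ 498.4 -200.8  123.3] [155. 458.  13.] [119.5 123.4 126.7]
circ (440.2037353515625, -3.7907028198242188) 237.17074584960938
standtop 227 px 267.1 161.1 W [449.5 146.2  64.3] [49. 51. 19.] [56.  65.1 70.5]
circ ((449.62353515625, 149.47669982910156), 27.176300048828125)
```

View pics/crop.png

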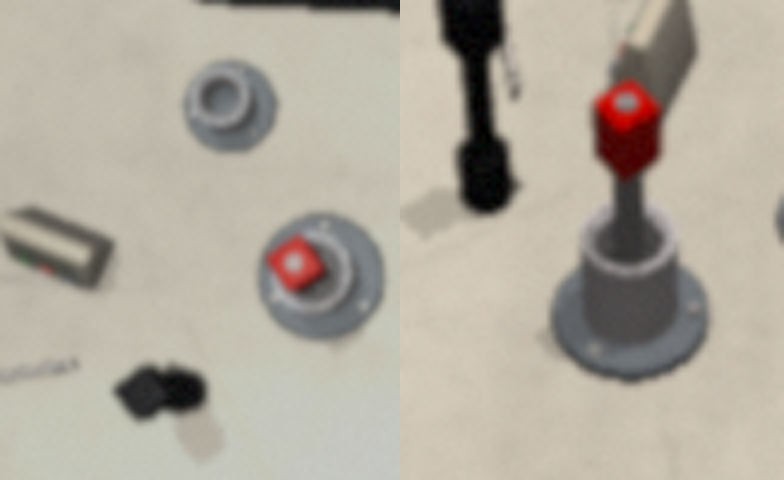

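Confirmed: of the two keys, the one with the red square grip (crop 295,263) is in the larger stand (crop 320,275). The black one and the small stand stay untouched. Key is at about (450,149) with its top at z≈166.7 (expected 166). Bore is at about (499,-198) with its top at z≈124. Moving over the pump first for a wrist view.

Call:
carry_out:
  commands:
    - [[0.16,0.19,0.07],0,1]
    - [[0.16,0.19,0.07],0,1]
    - [[0.16,0.19,0.07],0,1]
    - [[0.16,0.19,0.07],0,1]
    - [[0.16,0.19,0.07],0,1]
    - [[0.16,0.19,0.07],0,1]
    - [[0.16,0.19,0.07],0,1]
    - [[0.16,0.19,0.07],0,1]
    - [[0.16,0.19,0.07],0,1]
    - [[0.16,0.19,0.07],0,1]
    - [[0,0,0],0,1]

```text
time_s: 1.48
position: [487.6, -194.4, 371.3]
tcp_rot: [3.11, 0.445, 0.003]
wrist_force: [-0.2, 0.5, -0.1]
gripper_width: 87.6
gripper_force: 0.0
```

```bash
python3 - <<'E'
from h import *
s=observe();print({k:np.round(s[k],3) for k in('time_s','position','tcp_rot','joint_pos')})
p,d,c=snap('wrist','w0'); print(c['R'],-np.array(c['R']).T@c['t'])
E
```

```text
{'time_s': np.float64(1.475), 'position': array([ 487.645, -194.369,  371.315]), 'tcp_rot': array([3.11e+00, 4.45e-01, 3.00e-03]), 'joint_pos': array([-5.120e-01,  1.480e-01,  1.455e+00,  1.000e-03,  1.537e+00,
        7.750e-01])}
[[ 2.78419245e-01 -9.60459448e-01  6.10780517e-04]
 [-9.26059777e-01 -2.68278645e-01  2.65405082e-01]
 [-2.54746959e-01 -7.44595019e-02 -9.64136800e-01]] [ 556.63221368 -174.36946124  524.68301374]
```

View pics/w0.png

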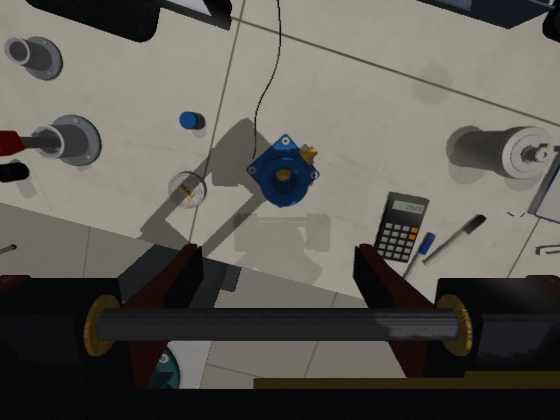

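The wrist view shows the pump's mouth at (287,180) with the nut visible inside, and the big stand at (75,140) on the left. Refining the bore centre from depth.

```bash
cat >> h.py <<'E'
def cloud(f):
    f=np.load(f'pics/{f}.npz'); d=f['d']; v,u=np.mgrid[0:420,0:560]
    r=np.stack([(u-f['cx'])/f['fx']*d,(v-f['cy'])/f['fy']*d,d],-1)
    return f['p'],d,(r-f['t'])@f['R']
def circ(P):
    A=np.c_[2*P,np.ones(len(P))]; s=np.linalg.lstsq(A,(P**2).sum(1),rcond=None)[0]; return s[:2],np.sqrt(s[2]+s[0]**2+s[1]**2)
E
python3 - <<'E'
from h import *
p,d,W=cloud('w0')
m=(d>0)&(np.hypot(W[...,0]-499,W[...,1]+198)<45)&(abs(W[...,2]-124)<4)
k=cv2.morphologyEx(m.astype(np.uint8),cv2.MORPH_CLOSE,np.ones((3,3)))
cs,h=cv2.findContours(k,cv2.RETR_CCOMP,cv2.CHAIN_APPROX_NONE)
for q,hh in zip(cs,h[0]):
    if len(q)>30:
        (x,y),(a,b),_=cv2.fitEllipse(q); c=get_calibration('wrist'); print(len(q),hh[3],(x,y),a,b,world(c,d,x,y,124))
print(W[m].mean(0),np.median(W[m][:,2]))
n=(d>0)&(np.hypot(W[...,0]-499,W[...,1]+198)<12); print('nut depth z',np.percentile(W[n][:,2],[5,25,50,75]))
cv2.imwrite('pics/c1.png',cv2.resize(p[140:215,240:330],None,fx=7,fy=7,interpolation=cv2.INTER_CUBIC)[:,:,::-1])
E
```

```text
136 -1 (283.53192138671875, 181.28744506835938) 48.16050720214844 48.40458679199219 [ 498.37806111 -199.55692962  124.        ]
85 0 (283.39691162109375, 181.14378356933594) 27.73451805114746 28.50969886779785 [ 498.51296807 -199.32904915  124.        ]
[ 497.98694043 -199.72637613  123.06704012] 123.17689704832488
nut depth z [ 32.07047038 469.25804491 470.24604383 471.2369561 ]
```

View pics/c1.png

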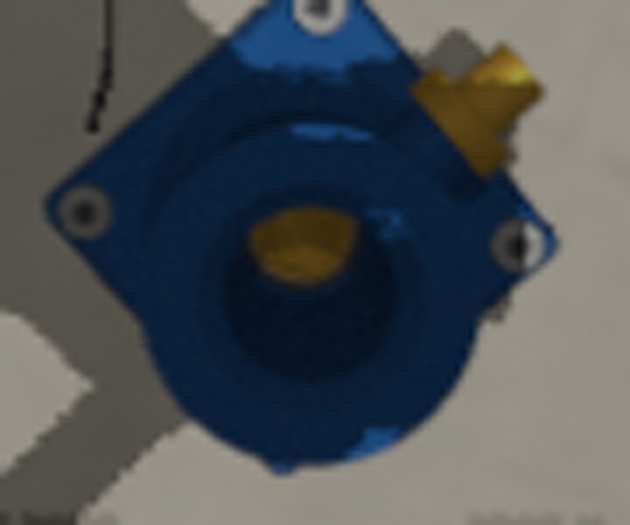

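Call:
carry_out:
  commands:
    - [[-0.02,0.29,0],0,1]
    - [[-0.02,0.29,0],0,1]
    - [[-0.02,0.29,0],0,1]
    - [[-0.02,0.29,0],0,1]
    - [[-0.02,0.29,0],0,1]
    - [[-0.02,0.27,0],0,1]
    - [[0,0,0],0,1]
    - [[0,0,0],0,1]

```text
time_s: 2.52
position: [461.5, 145.9, 370.1]
tcp_rot: [3.11, 0.437, -0.002]
wrist_force: [0.0, -0.4, -0.7]
gripper_width: 88.0
gripper_force: 0.0
```

```bash
python3 - <<'E'
from h import *
s=observe();print({k:np.round(s[k],3) for k in('time_s','position','tcp_rot','joint_pos')})
p,d,c=snap('wrist','w1')
p,d,W=cloud('w1')
h=cv2.cvtColor(p,cv2.COLOR_RGB2HSV)
red=(d>0)&((h[...,0]<8)|(h[...,0]>172))&(h[...,1]>130)&(np.hypot(W[...,0]-450,W[...,1]-149)<40)&(W[...,2]>162)
print(red.sum(),W[red].mean(0)); r=cv2.minAreaRect(W[red][:,:2].astype(np.float32)); print('grip rect',r)
v,u=np.nonzero(red); r=cv2.minAreaRect(np.c_[u,v].astype(np.float32)); b=cv2.boxPoints(r); print('px',r)
q=np.array([world(c,d,*x,166) for x in b]); print(q, q.mean(0), [np.degrees(np.arctan2(*(q[i]-q[i-1])[1::-1])) for i in range(4)], [np.linalg.norm(q[i]-q[i-1]) for i in range(4)])
m=(d>0)&(np.hypot(W[...,0]-450,W[...,1]-147)<45)&(abs(W[...,2]-68)<3)
print('stand',W[m].mean(0),cv2.minEnclosingCircle(W[m][:,:2].astype(np.float32)))
E
```

```text
{'time_s': np.float64(2.525), 'position': array([461.451, 145.937, 370.067]), 'tcp_rot': array([ 3.11e+00,  4.37e-01, -2.00e-03]), 'joint_pos': array([ 1.640e-01,  8.400e-02,  1.532e+00, -1.000e-03,  1.526e+00,
        1.456e+00])}
551 [448.80253283 163.90485938 260.26284897]
grip rect ((445.7969665527344, 161.7548065185547), (26.774028778076172, 52.03955078125), 28.677473068237305)
px ((206.1007080078125, 287.4331359863281), (26.3612060546875, 242.14971923828125), 37.323020935058594)
[[145.11570178 289.24925356 166.        ]
 [472.86255995 160.14879507 166.        ]
 [460.98508588 130.46981359 166.        ]
 [125.00112297 255.6210878  166.        ]] [300.99111765 208.87223751 166.        ] [np.float64(59.11438239643735), np.float64(-21.49962736854393), np.float64(-111.81119698756403), np.float64(159.57004978507942)] [np.float64(39.184816103244486), np.float64(352.2569111032336), np.float64(31.9674261072126), np.float64(358.53600205750655)]
stand [459.59712991 151.62693849  67.66258974] ((451.3415222167969, 151.07676696777344), 25.03257942199707)
```

View pics/w1.png

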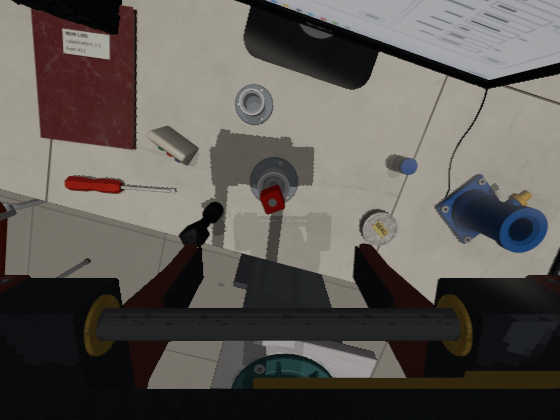

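```bash
python3 - <<'E'
from h import *
p,d,W=cloud('w1'); c={k:np.load('pics/w1.npz')[k] for k in('fx','fy','cx','cy','R','t')}
h=cv2.cvtColor(p,cv2.COLOR_RGB2HSV)
red=(d>0)&((h[...,0]<8)|(h[...,0]>172))&(h[...,1]>130)&(np.hypot(W[...,0]-450,W[...,1]-149)<40)&(W[...,2]<175)
red=cv2.morphologyEx(red.astype(np.uint8),cv2.MORPH_CLOSE,np.ones((5,5)))>0
top=red&(W[...,2]>161)
for n,m in(('top',top),('red',red)):
    v,u=np.nonzero(m); r=cv2.minAreaRect(np.c_[u,v].astype(np.float32)); b=cv2.boxPoints(r); print(n,m.sum(),r,np.median(W[m][:,2]),W[m].mean(0))
    q=np.array([world(c,d,*x,166) for x in b]); print(q.mean(0), [np.degrees(np.arctan2(*(q[i]-q[i-1])[1::-1])) for i in range(4)], [np.linalg.norm(q[i]-q[i-1]) for i in range(4)])
k=((d>0)&(np.hypot(W[...,0]-451,W[...,1]-149)<35)&(abs(W[...,2]-68)<4)).astype(np.uint8)
v,u=np.nonzero(k); print('stand circ', circ(W[k>0][:,:2]), world(c,d,*cv2.minEnclosingCircle(np.c_[u,v].astype(np.float32))[0],68))
ft=(d>0)&(np.hypot(W[...,0]-451,W[...,1]-149)<60)&(abs(W[...,2]-5)<6)
x=cv2.resize(p[140:240,215:335],None,fx=6,fy=6,interpolation=cv2.INTER_CUBIC);cv2.imwrite('pics/c2.png',x[:,:,::-1])
E
```

```text
top 375 ((272.0616455078125, 201.16436767578125), (20.95036506652832, 20.599241256713867), 69.44395446777344) 166.09065592804498 [454.12485844 151.18953893 172.58691863]
[452.4927774 150.688192  166.       ] [np.float64(35.25705237292249), np.float64(-53.33615193689904), np.float64(-143.75733849279047), np.float64(127.04569990904822)] [np.float64(26.06131715813369), np.float64(24.936336573312413), np.float64(25.884972742804575), np.float64(25.386444128940933)]
red 476 ((271.9000244140625, 199.2000274658203), (24.981992721557617, 21.81971549987793), 71.56504821777344) 165.77565158308877 [455.58235607 151.5099627  165.97420888]
[454.74762434 151.51043781 166.        ] [np.float64(33.156555483142235), np.float64(-55.53439257658081), np.float64(-145.78757219303262), np.float64(124.87430647059269)] [np.float64(30.98749413194324), np.float64(26.29719239276627), np.float64(30.78804321348179), np.float64(26.86974760810427)]
stand circ (array([451.61956794, 151.09733289]), np.float64(21.52360806300691)) [451.58441036 151.14501822  68.        ]
```

View pics/c2.png

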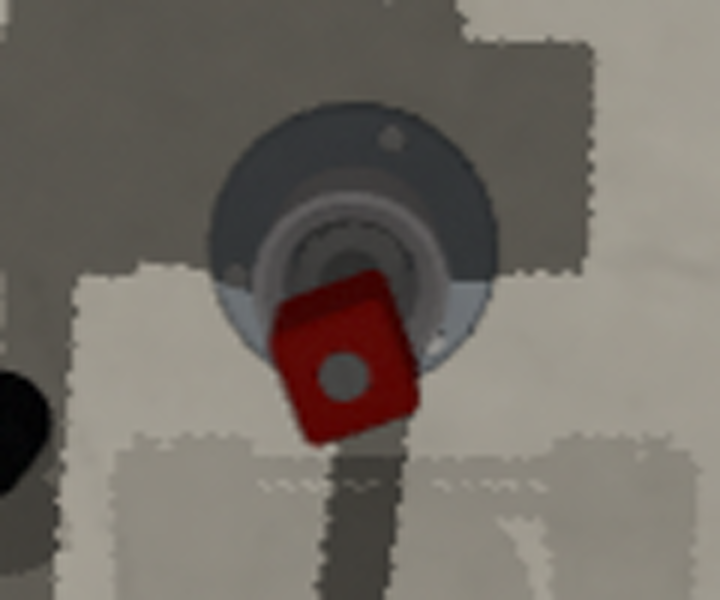

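Grip top is at (273,202) in the wrist image, or about (452.5,150.7). Grip edges are at 36° mod 90 and the tool is at 16°, so turn +20°. The stand is at (451.6,151.1). Descending partway.

Call:
carry_out:
  commands:
    - [[-0.0475,0.02,-0.15],0.33,1]
    - [[0,0,-0.3],0.33,1]
    - [[0,0,-0.25],0,1]
    - [[0,0,0],0,1]
    - [[0,0,0],0,1]

```text
time_s: 3.2
position: [453.6, 150.5, 232.2]
tcp_rot: [2.99, 0.963, 0.003]
wrist_force: [0.4, -0.8, 0.3]
gripper_width: 87.6
gripper_force: 0.0
```

```bash
python3 - <<'E'
from h import *
s=observe();print({k:np.round(s[k],3) for k in('time_s','position','tcp_rot','joint_pos')})
E
```

```text
{'time_s': np.float64(3.2), 'position': array([453.586, 150.492, 232.181]), 'tcp_rot': array([2.99 , 0.963, 0.003]), 'joint_pos': array([ 0.176,  0.18 ,  1.764, -0.   ,  1.197,  1.123])}
```

Call:
carry_out:
  commands:
    - [[0,0,-0.2],0,1]
    - [[0,0,-0.2],0,1]
    - [[0,0,-0.075],0,1]
    - [[0,0,0],0,1]
    - [[0,0,0],0,-1]
    - [[0,0,0],0,-1]
    - [[0,0,0],0,-1]
    - [[0,0,0],0,-1]
    - [[0,0,0],0,-1]
    - [[0,0,0],0,-1]

```text
time_s: 4.45
position: [452.1, 151.4, 135.6]
tcp_rot: [-2.989, -0.967, 0.0]
wrist_force: [-0.3, 1.1, 0.1]
gripper_width: 31.2
gripper_force: 0.0
```

```bash
python3 - <<'E'
from h import *
s=observe();print({k:np.round(s[k],3) for k in('time_s','position','tcp_rot','wrist_force','moment','gripper_width','gripper_force')})
E
```

```text
{'time_s': np.float64(4.45), 'position': array([452.127, 151.359, 135.584]), 'tcp_rot': array([-2.989, -0.967,  0.   ]), 'wrist_force': array([-0.335,  1.121,  0.054]), 'moment': array([-0.036, -0.035, -0.007]), 'gripper_width': np.float64(31.155), 'gripper_force': np.float64(0.0)}
```

Call:
carry_out:
  commands:
    - [[0,0,0],0,-1]
    - [[0,0,0],0,-1]
    - [[0,0,0],0,-1]
    - [[0,0,0],0,-1]
    - [[0,0,0.05],0,-1]
    - [[0,0,0.1],0,-1]
    - [[0,0,0.15],0,-1]
    - [[0,0,0.2],0,-1]
    - [[0,0,0.25],0,-1]
    - [[0,0,0],0,-1]
    - [[0,0,0],0,-1]

```text
time_s: 5.82
position: [451.2, 151.2, 284.9]
tcp_rot: [-2.989, -0.966, 0.002]
wrist_force: [-0.5, -0.2, -3.5]
gripper_width: 26.2
gripper_force: 30.0
```

```bash
python3 - <<'E'
from h import *
s=observe();print({k:np.round(s[k],3) for k in('time_s','position','tcp_rot','wrist_force','moment','gripper_width','gripper_force')})
E
```

```text
{'time_s': np.float64(5.825), 'position': array([451.248, 151.165, 284.921]), 'tcp_rot': array([-2.989e+00, -9.660e-01,  2.000e-03]), 'wrist_force': array([-0.511, -0.244, -3.489]), 'moment': array([-0.04 ,  0.023, -0.035]), 'gripper_width': np.float64(26.152), 'gripper_force': np.float64(29.995)}
```

Call:
carry_out:
  commands:
    - [[-0.01,-0.1,0],0,-1]
    - [[-0.01,-0.22,0],0,-1]
    - [[-0.01,-0.26,0],0,-1]
    - [[-0.01,-0.28,0],0,-1]
    - [[-0.01,-0.28,0],0,-1]
    - [[-0.01,-0.28,0],0,-1]
    - [[0,-0.26,0],0,-1]
    - [[0,-0.2,0],0,-1]
    - [[0,-0.08,0],0,-1]
    - [[0,0,0],0,-1]
    - [[0,0,0],0,-1]
    - [[0,0,0],0,-1]

```text
time_s: 7.32
position: [440.1, -239.2, 285.5]
tcp_rot: [-2.988, -0.968, 0.0]
wrist_force: [0.4, 0.1, -4.1]
gripper_width: 25.6
gripper_force: 30.0
```

```bash
python3 - <<'E'
from h import *
s=observe();print({k:np.round(s[k],3) for k in('time_s','position','tcp_rot','joint_pos')})
p,d,c=snap('wrist','w2'); p,d,W=cloud('w2'); print(-np.array(c['R']).T@c['t'])
m=(d>0)&(np.hypot(W[...,0]-498.5,W[...,1]+199.4)<40)&(abs(W[...,2]-124)<4)
k=cv2.morphologyEx(m.astype(np.uint8),cv2.MORPH_CLOSE,np.ones((3,3)))
cs,h=cv2.findContours(k,cv2.RETR_CCOMP,cv2.CHAIN_APPROX_NONE)
for q in cs:
    if len(q)>30: (x,y),(a,b),_=cv2.fitEllipse(q); print(len(q),(x,y),a,b,world(c,d,x,y,124))
x,y=int(x),int(y); print('nutz',np.median(W[y-5:y+6,x-5:x+6,2]))
w=cv2.resize(p[max(y-45,0):y+45,x-60:x+60],None,fx=6,fy=6,interpolation=cv2.INTER_CUBIC)
print('crop origin',x-60,max(y-45,0)); cv2.imwrite('pics/c3.png',np.clip(w.astype(float)*2,0,255).astype(np.uint8)[:,:,::-1])
E
```

```text
{'time_s': np.float64(7.325), 'position': array([ 440.081, -239.168,  285.477]), 'tcp_rot': array([-2.988, -0.968,  0.   ]), 'joint_pos': array([-0.636,  0.166,  1.641,  0.   ,  1.336,  0.308])}
[ 499.7052452  -195.97969982  439.7595757 ]
186 (280.06402587890625, 133.36605834960938) 64.28599548339844 66.83981323242188 [ 500.3312269 -198.3446634  124.       ]
110 (280.0914306640625, 134.11099243164062) 35.33659744262695 36.04523849487305 [ 499.75977305 -198.79397401  124.        ]
nutz 32.88425459493362
crop origin 220 89
```

View pics/c3.png

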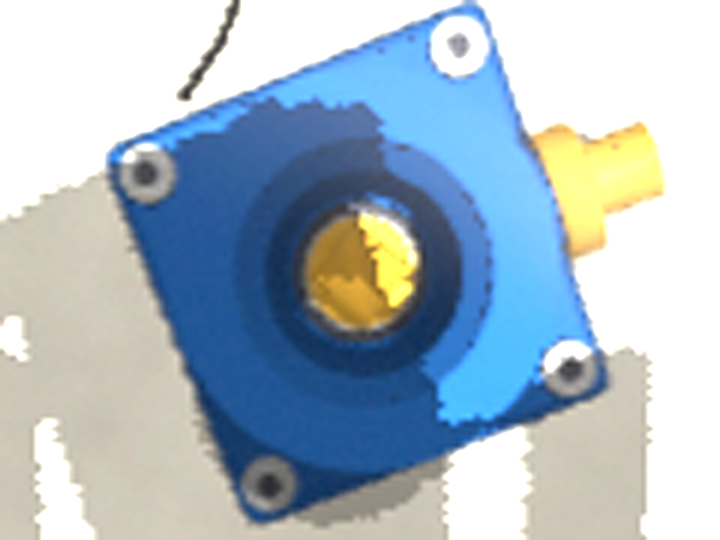

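The crop shows the mouth centred at (362,265) and the round brass area at (360,270), with the nut's square lost in the shadow pattern. I'll try the depth numerically, which costs no picture.

```bash
python3 - <<'E'
from h import *
p,d,W=cloud('w2'); f=np.load('pics/w2.npz');print(f['fx'])
print(np.round(W[122:147,266:295,2]).astype(int))
h=cv2.cvtColor(p,cv2.COLOR_RGB2HSV)
print((h[122:147,266:295,2]))
E
```

```text
301.7102631328684
[[121 121 119 109  92  74  55  37  22  14  12  12  13  13  13  13  13  12
   12  21  36  52  67  81  95 108 120 121 120]
 [121 121 110  91  72  51  28  13  13  14  14  15  16  14  17  15  15  14
   14  14  14  27  45  61  80  96 111 120 121]
 [120 113  94  73  48  25  14  13  15  14  14  14  14  16  16  15  13  15
   15  14  14  13  23  44  62  82  99 112 120]
 [120  98  78  52  25  13  14  15  14  15  18  17  18  18  19  17  16  16
   14  14  13  13  14  25  47  67  86 103 119]
 [108  84  61  31  13  14  13  14  16  19  19  17  33  32  18  19  17  17
   15  16  15  15  13  14  30  50  73  91 109]
 [ 96  72  42  13  12  14  14  15  18  16  18  34  32  34  32  17  18  18
   19  17  16  14  15  14  13  38  59  81 102]
 [ 86  59  26  14  15  14  15  17  18  18  16  32  34  33  33  32  32  16
   18  17  17  16  15  14  14  23  50  71  93]
 [ 76  47  13  13  15  14  17  17  17  17  32  31  33  33  33  32  33  32
   18  19  17  15  13  12  13  14  41  64  86]
 [ 67  35  13  14  13  15  16  17  16  33  33  32  34  34  32  33  33  32
   32  17  16  19  16  14  15  14  30  5
[... 4269 characters left out ...]
 37  41  79 107  91  82  83  90  98 100  92  83
   82  73  50  31  34  49  47  45  43  44  44]
 [ 49  47  46  47  55  57  45  39  51  70  95  86  81  81  86  93 109  95
   88  58  31  27  43  47  43  43  45  44  46]
 [ 59  49  47  47  47  60  64  47  38  47  65  87  89  75  70  83  86  67
   44  31  31  44  47  45  43  45  46  45  59]
 [ 65  52  46  47  46  46  55  61  47  39  38  38  45  43  36  45  34  36
   40  44  51  48  43  45  46  46  45  58  97]
 [ 66  59  51  47  47  48  48  51  61  52  43  41  39  39  40  39  46  47
   68  57  50  46  46  45  45  45  46  83 102]
 [ 65  65  59  50  48  47  48  48  48  52  62  55  67  56  66  70  71  62
   59  50  47  46  46  45  46  48  71  99 104]]
```

Depth shows the nut's square clearly, top at z≈33. Fitting its yaw and centre.

```bash
python3 - <<'E'
from h import *
p,d,W=cloud('w2'); f=np.load('pics/w2.npz'); R,t=f['R'],f['t']
m=np.zeros(d.shape,bool); m[122:147,266:295]=1
m&=(W[...,2]>26)&(W[...,2]<40)&(np.hypot(W[...,0]-499,W[...,1]+199)<14)
P=W[m][:,:2]; print(len(P),P.mean(0))
c=P.mean(0)
# square fit: maximise overlap via 4th angular moment
z=((P-c)@[1,1j]); a=np.angle((z**4).sum())/4; print('corner dir',np.degrees(a),'edge yaw',np.degrees(a)+45, cv2.minAreaRect(P.astype(np.float32)))
s=observe(); r=s['tcp_rot']; print('tool yaw',np.degrees(2*np.arctan2(r[1],r[0])),s['position'],s['wrist_force'],s['moment'])
# key socket bottom / grip seen by wrist: key yaw from grip?
E
```

```text
154 [ 499.47882505 -198.91161851]
corner dir 44.38821297159181 edge yaw 89.38821297159181 ((499.5164489746094, -198.8874969482422), (15.79710865020752, 15.801987648010254), 89.82327270507812)
tool yaw -324.07861459754054 [ 440.18509818 -239.34834922  285.61635234] [ 0.25868036  0.45669227 -3.6641849 ] [-0.03187355 -0.02588759 -0.0271451 ]
```

Nut yaw is about 0° (mod 90) with its centre at (499.5,-198.9). The key is at 36°, so turn −36° and centre over the bore.

Call:
carry_out:
  commands:
    - [[0.07,0.05,0],-0.24,-1]
    - [[0.08,0.06,0],-0.24,-1]
    - [[0.08,0.05,0],-0.24,-1]
    - [[0.065,0.048,0],-0.24,-1]
    - [[0,0,0],-0.24,-1]
    - [[0,0,0],0,-1]
    - [[0,0,0],0,-1]
    - [[0,0,0],0,-1]

```text
time_s: 8.38
position: [499.0, -199.0, 285.7]
tcp_rot: [-3.141, 0.003, -0.0]
wrist_force: [0.5, -0.0, -4.0]
gripper_width: 25.7
gripper_force: 30.0
```

```bash
cat > o.py <<'E'
from h import *
s=observe(); r=s['tcp_rot']
print(s['time_s'],'pos',np.round(s['position'],2),'yaw',np.round((np.degrees(2*np.arctan2(r[1],r[0]))+180)%360-180,2),'rz',np.round(r[2],3),'F',np.round(s['wrist_force'],2),'M',np.round(s['moment'],3),'j6',round(s['joint_pos'][5],3),'w',s['gripper_width'].round(1))
E
python3 o.py; python3 - <<'E'
from h import *
# key socket seen from side camera against the bore
p,d,c=snap('side','s1'); p,d,W=cloud('s1')
m=(d>0)&(np.hypot(W[...,0]-499,W[...,1]+199)<40)&(W[...,2]>135)&(W[...,2]<200)
h=cv2.cvtColor(p,cv2.COLOR_RGB2HSV); g=m&(h[...,1]<90)
for a in range(135,200,5):
    k=g&(abs(W[...,2]-a)<2.5)
    if k.sum(): print(a,k.sum(),W[k].mean(0).round(1),np.ptp(W[k],axis=0).round(1))
m=(d>0)&(np.hypot(W[...,0]-499,W[...,1]+199)<40)&(abs(W[...,2]-124)<4); print(circ(W[m][:,:2]))
E
```

```text
160 11 [ 499.7 -209.2  160.7] [23.5 12.6  3.6]
165 20 [ 493.3 -208.8  164.8] [28.7 11.8  4.5]
170 23 [ 494.6 -208.9  170.3] [28.6 14.5  4.9]
175 16 [ 497.5 -208.7  175.4] [28.4 14.8  4.5]
180 23 [ 493.4 -208.5  179.8] [28.3 13.9  4.6]
185 20 [ 495.  -209.2  184.8] [26.1 14.8  4.8]
190 23 [ 494.6 -209.2  190.2] [28.1 16.8  4.8]
195 65 [ 496.5 -203.8  195.6] [28.3 25.2  4.8]
(array([ 498.17368404, -199.6845234 ]), np.float64(26.994857446178006))Traceback (most recent call last):
  File "o.py", line 3, in <module>
    print(s['time_s'],'pos',np.round(s['position'],2),'yaw',np.round((np.degrees(2*np.arctan2(r[1],r[0]))+180)%360-180,2),'rz',np.round(r[2],3),'F',np.round(s['wrist_force'],2),'M',np.round(s['moment'],3),'j6',round(s['joint_pos'][5],3),'w',s['gripper_width'].round(1))
                                                                                                                                                                                                                                                 ^^^^^^^^^^^^^^^^^^^^^^^^
AttributeError: 'float' object has no attribute 'round'
```

Call:
carry_out:
  commands:
    - [[0,0,-0.08],0,-1]
    - [[0,0,-0.08],0,-1]
    - [[0,0,-0.06],0,-1]
    - [[0,0,-0.04],0,-1]
    - [[0,0,0],0,-1]
    - [[0,0,0],0,-1]

```text
time_s: 9.18
position: [499.2, -199.0, 233.8]
tcp_rot: [-3.141, 0.005, 0.0]
wrist_force: [0.0, 0.0, -3.1]
gripper_width: 25.8
gripper_force: 30.0
```

```bash
sed -i "s/s\['gripper_width'\].round(1)/round(float(s['gripper_width']),1)/" o.py; python3 o.py
```

```text
9.175 pos [ 499.19 -199.03  233.78] yaw -0.17 rz 0.0 F [ 0.03  0.04 -3.1 ] M [0.017 0.02  0.033] j6 1.066 w 25.8
```

Call:
carry_out:
  commands:
    - [[0,0,-0.07],0,-1]
    - [[0,0,-0.08],0,-1]
    - [[0,0,-0.08],0,-1]
    - [[0,0,-0.06],0,-1]
    - [[0,0,-0.03],0,-1]
    - [[0,0,0],0,-1]
    - [[0,0,0],0,-1]

```text
time_s: 10.05
position: [499.1, -199.0, 169.8]
tcp_rot: [-3.141, 0.005, 0.0]
wrist_force: [1.1, -0.3, -4.4]
gripper_width: 25.9
gripper_force: 30.0
```

```bash
python3 o.py
```

```text
10.05 pos [ 499.09 -199.02  169.83] yaw -0.17 rz 0.0 F [ 1.11 -0.27 -4.35] M [ 0.028 -0.025 -0.01 ] j6 1.066 w 25.9
```

Call:
carry_out:
  commands:
    - [[0,0,-0.015],0,-1]
    - [[0,0,-0.015],0,-1]
    - [[0,0,-0.01],0,-1]
    - [[0,0,-0.01],0,-1]
    - [[0,0,0],0,-1]

```text
time_s: 10.68
position: [499.2, -199.0, 159.5]
tcp_rot: [-3.141, 0.005, 0.0]
wrist_force: [0.1, -0.3, -3.2]
gripper_width: 26.0
gripper_force: 30.0
```

```bash
python3 o.py
```

```text
10.675 pos [ 499.16 -199.03  159.54] yaw -0.17 rz 0.0 F [ 0.12 -0.34 -3.16] M [ 0.007  0.029 -0.023] j6 1.066 w 26.0
```

No contact yet, so the socket may already be slipping over. Continuing down in small steps.

Call:
carry_out:
  commands:
    - [[0,0,-0.007],0,-1]
    - [[0,0,-0.007],0,-1]
    - [[0,0,0],0,-1]

```text
time_s: 11.05
position: [499.4, -199.1, 157.2]
tcp_rot: [3.141, -0.005, 0.001]
wrist_force: [-0.3, 1.0, 1.7]
gripper_width: 26.1
gripper_force: 30.0
```

```bash
python3 o.py
```

```text
11.05 pos [ 499.42 -199.14  157.21] yaw -0.17 rz 0.001 F [-0.27  0.97  1.67] M [ 0.177  0.129 -0.007] j6 1.066 w 26.1
```

Call:
carry_out:
  commands:
    - [[-0.002,0.003,-0.003],0,-1]
    - [[0,0,0],0.13,-1]
    - [[0,0,0],0,-1]

```text
time_s: 11.42
position: [499.4, -199.0, 156.7]
tcp_rot: [3.139, 0.102, 0.002]
wrist_force: [0.1, -2.1, 3.0]
gripper_width: 25.7
gripper_force: 30.0
```

```bash
python3 o.py
```

```text
11.425 pos [ 499.44 -199.03  156.72] yaw 3.71 rz 0.002 F [ 0.11 -2.13  3.01] M [-0.384 -0.081  0.014] j6 0.999 w 25.7
```

Call:
carry_out:
  commands:
    - [[0.0005,-0.002,0],-0.13,-1]
    - [[0,0,-0.002],-0.13,-1]
    - [[0,0,0],0,-1]

```text
time_s: 11.8
position: [499.7, -199.0, 155.8]
tcp_rot: [3.139, -0.113, 0.003]
wrist_force: [2.2, -0.6, -1.8]
gripper_width: 25.8
gripper_force: 30.0
```

```bash
python3 o.py
```

```text
11.8 pos [ 499.7  -199.05  155.75] yaw -4.11 rz 0.003 F [ 2.15 -0.63 -1.8 ] M [-0.187 -0.814  0.061] j6 1.134 w 25.8
```

Call:
carry_out:
  commands:
    - [[0.002,0,-0.004],0,-1]
    - [[0.001,0,-0.004],0,-1]
    - [[0,0,0],0,-1]

```text
time_s: 12.18
position: [499.9, -199.1, 154.3]
tcp_rot: [3.139, -0.111, 0.001]
wrist_force: [4.0, -1.4, -2.3]
gripper_width: 25.8
gripper_force: 30.0
```

```bash
python3 o.py
```

```text
12.175 pos [ 499.86 -199.06  154.27] yaw -4.05 rz 0.001 F [ 3.96 -1.45 -2.35] M [-0.309 -0.899  0.034] j6 1.134 w 25.8
```

Call:
carry_out:
  commands:
    - [[0.004,-0.001,-0.003],0,-1]
    - [[0.002,-0.001,-0.004],0,-1]
    - [[0,0,0],0,-1]

```text
time_s: 12.55
position: [500.3, -199.1, 152.6]
tcp_rot: [-3.139, 0.111, 0.001]
wrist_force: [1.1, -0.7, -2.9]
gripper_width: 26.0
gripper_force: 30.0
```

```bash
python3 o.py
```

```text
12.55 pos [ 500.3  -199.14  152.6 ] yaw -4.06 rz 0.001 F [ 1.1  -0.65 -2.95] M [-0.365 -0.395  0.004] j6 1.135 w 26.0
```

Call:
carry_out:
  commands:
    - [[0.001,-0.001,-0.006],0,-1]
    - [[0.001,-0.001,-0.006],0,-1]
    - [[0,0,-0.006],0,-1]
    - [[0,0,0],0,-1]

```text
time_s: 13.05
position: [500.6, -199.4, 148.9]
tcp_rot: [-3.139, 0.112, 0.002]
wrist_force: [0.4, -0.2, -3.5]
gripper_width: 25.9
gripper_force: 30.0
```

```bash
python3 o.py
```

```text
13.05 pos [ 500.59 -199.36  148.87] yaw -4.07 rz 0.002 F [ 0.38 -0.2  -3.48] M [-0.07  -0.06   0.008] j6 1.134 w 25.9
```

Call:
carry_out:
  commands:
    - [[0,0,-0.006],0,-1]
    - [[0,0,-0.006],0,-1]
    - [[0,0,0],0,-1]

```text
time_s: 13.42
position: [500.8, -199.4, 146.7]
tcp_rot: [-3.139, 0.111, 0.001]
wrist_force: [-1.1, 0.2, -2.0]
gripper_width: 25.9
gripper_force: 30.0
```

```bash
python3 o.py
```

```text
13.425 pos [ 500.76 -199.41  146.7 ] yaw -4.07 rz 0.001 F [-1.06  0.21 -1.99] M [ 0.085  0.216 -0.013] j6 1.134 w 25.9
```

Call:
carry_out:
  commands:
    - [[-0.001,0,-0.004],0,-1]
    - [[0,0,-0.003],0,-1]
    - [[0,0,0],0,-1]

```text
time_s: 13.8
position: [500.8, -199.5, 145.6]
tcp_rot: [-3.139, 0.112, 0.0]
wrist_force: [-1.6, 0.4, 2.1]
gripper_width: 26.0
gripper_force: 30.0
```

```bash
python3 o.py
```

```text
13.8 pos [ 500.79 -199.49  145.64] yaw -4.07 rz 0.0 F [-1.57  0.44  2.05] M [ 0.302  0.428 -0.023] j6 1.134 w 26.0
```

Call:
carry_out:
  commands:
    - [[-0.001,0.001,0],-0.15,-1]
    - [[0,0,0],-0.15,-1]
    - [[0,0,0],-0.15,-1]
    - [[0,0,0],0,-1]

```text
time_s: 14.3
position: [501.0, -200.1, 145.8]
tcp_rot: [3.104, -0.478, 0.001]
wrist_force: [-1.6, -2.2, 0.8]
gripper_width: 25.7
gripper_force: 30.0
```

```bash
python3 o.py
```

```text
14.3 pos [ 500.98 -200.09  145.75] yaw -17.51 rz 0.001 F [-1.58 -2.2   0.8 ] M [-0.292  0.453  0.038] j6 1.369 w 25.7
```

Call:
carry_out:
  commands:
    - [[-0.002,-0.001,0],-0.15,-1]
    - [[0,0,0],-0.15,-1]
    - [[0,0,0],0,-1]

```text
time_s: 14.68
position: [500.7, -200.4, 145.7]
tcp_rot: [3.057, -0.718, 0.002]
wrist_force: [-1.1, -2.1, 1.7]
gripper_width: 26.3
gripper_force: 30.0
```

```bash
python3 o.py
```

```text
14.675 pos [ 500.73 -200.37  145.74] yaw -26.44 rz 0.002 F [-1.06 -2.09  1.66] M [-0.646  0.307  0.052] j6 1.524 w 26.3
```

Call:
carry_out:
  commands:
    - [[-0.002,-0.003,0],-0.15,-1]
    - [[0,0,0],-0.1,-1]
    - [[0,0,0],0,-1]

```text
time_s: 15.05
position: [500.5, -200.7, 145.7]
tcp_rot: [3.005, -0.916, 0.002]
wrist_force: [-0.5, -1.8, 1.4]
gripper_width: 25.8
gripper_force: 30.0
```

```bash
python3 o.py
```

```text
15.05 pos [ 500.45 -200.69  145.71] yaw -33.91 rz 0.002 F [-0.48 -1.79  1.35] M [-0.489  0.042  0.062] j6 1.653 w 25.8
```

Call:
carry_out:
  commands:
    - [[-0.001,-0.003,0],-0.13,-1]
    - [[0,0,0],0,-1]

```text
time_s: 15.3
position: [500.3, -200.9, 145.6]
tcp_rot: [-2.972, 1.018, -0.002]
wrist_force: [0.7, -0.9, 1.6]
gripper_width: 26.4
gripper_force: 30.0
```

```bash
python3 o.py
```

```text
15.3 pos [ 500.26 -200.95  145.63] yaw -37.81 rz -0.002 F [ 0.68 -0.89  1.59] M [-0.157 -0.159  0.295] j6 1.72 w 26.4
```

Call:
carry_out:
  commands:
    - [[0,-0.001,0],-0.06,-1]
    - [[0,0,0],0,-1]

```text
time_s: 15.55
position: [500.2, -201.0, 145.6]
tcp_rot: [-2.954, 1.067, -0.002]
wrist_force: [1.2, 0.8, 3.3]
gripper_width: 25.9
gripper_force: 30.0
```

```bash
python3 o.py
```

```text
15.55 pos [ 500.16 -201.04  145.59] yaw -39.73 rz -0.002 F [1.18 0.85 3.27] M [ 0.035 -0.348  0.372] j6 1.753 w 25.9
```

Call:
carry_out:
  commands:
    - [[0.001,0,0],-0.05,-1]
    - [[0,0,0],0,-1]

```text
time_s: 15.8
position: [500.2, -201.1, 145.5]
tcp_rot: [-2.94, 1.107, -0.001]
wrist_force: [0.7, -0.6, 2.4]
gripper_width: 25.7
gripper_force: 30.0
```

```bash
python3 o.py
```

```text
15.8 pos [ 500.17 -201.06  145.52] yaw -41.28 rz -0.001 F [ 0.66 -0.56  2.44] M [ 0.07  -0.452  0.456] j6 1.78 w 25.7
```

Call:
carry_out:
  commands:
    - [[0.001,0,0],-0.04,-1]
    - [[0,0,0],0,-1]
    - [[0,0,0],0,-1]
    - [[0,0,0],0,-1]
    - [[0,0,0],0,-1]
    - [[0,0,0],0,-1]

```text
time_s: 16.55
position: [500.2, -201.1, 145.5]
tcp_rot: [-2.928, 1.138, -0.0]
wrist_force: [2.5, 0.2, 1.1]
gripper_width: 25.5
gripper_force: 30.0
```

```bash
python3 o.py
```

```text
16.55 pos [ 500.16 -201.08  145.47] yaw -42.47 rz -0.0 F [2.49 0.22 1.08] M [ 0.005 -0.518  0.488] j6 1.801 w 25.5
```

Call:
carry_out:
  commands:
    - [[0.002,0,0],-0.035,-1]
    - [[0,0,0],0,-1]
    - [[0,0,0],0,-1]
    - [[0,0,0],0,-1]
    - [[0,0,0],0,-1]

```text
time_s: 17.18
position: [500.3, -201.1, 145.4]
tcp_rot: [2.918, -1.164, -0.0]
wrist_force: [0.8, -1.1, 2.9]
gripper_width: 25.9
gripper_force: 30.1
```

```bash
python3 o.py
```

```text
17.175 pos [ 500.33 -201.09  145.39] yaw -43.51 rz -0.0 F [ 0.79 -1.06  2.87] M [-0.262 -0.118  0.565] j6 1.82 w 25.9
```

Call:
carry_out:
  commands:
    - [[0,0,0.003],0.1,-1]
    - [[0,0,0],0.08,-1]
    - [[0,0,0],0,-1]

```text
time_s: 17.55
position: [500.4, -201.0, 145.8]
tcp_rot: [-2.969, 1.027, 0.0]
wrist_force: [1.1, -1.4, 0.6]
gripper_width: 25.6
gripper_force: 30.0
```

```bash
python3 o.py
```

```text
17.55 pos [ 500.4  -200.99  145.84] yaw -38.17 rz 0.0 F [ 1.08 -1.4   0.61] M [-0.269 -0.239  0.289] j6 1.727 w 25.6
```

Call:
carry_out:
  commands:
    - [[0.001,-0.001,0.002],0.09,-1]
    - [[0,0,0],0.08,-1]
    - [[0,0,0],0,-1]

```text
time_s: 17.92
position: [500.5, -201.0, 146.2]
tcp_rot: [-3.011, 0.895, 0.001]
wrist_force: [0.9, -0.2, -0.5]
gripper_width: 25.7
gripper_force: 30.0
```

```bash
python3 o.py
```

```text
17.925 pos [ 500.52 -200.96  146.16] yaw -33.13 rz 0.001 F [ 0.86 -0.16 -0.51] M [-0.057 -0.35   0.031] j6 1.638 w 25.7
```

Call:
carry_out:
  commands:
    - [[0.002,0,0.01],0.03,-1]
    - [[0,0,0.02],0,-1]
    - [[0,0,0.03],0,-1]
    - [[0,0,0.04],0,-1]
    - [[0,0,0],0,-1]

```text
time_s: 18.55
position: [501.2, -201.3, 167.3]
tcp_rot: [3.019, -0.869, 0.001]
wrist_force: [0.2, 0.6, -3.8]
gripper_width: 26.1
gripper_force: 30.0
```

```bash
python3 o.py
```

```text
18.55 pos [ 501.25 -201.33  167.31] yaw -32.13 rz 0.001 F [ 0.21  0.58 -3.76] M [0.058 0.015 0.019] j6 1.622 w 26.1
```

Call:
carry_out:
  commands:
    - [[-0.002,0.002,0.06],0,-1]
    - [[0,0,0.12],0,-1]
    - [[0,0,0.15],0,-1]
    - [[0,0,0.15],0,-1]
    - [[0,0,0.11],0,-1]
    - [[0,0,0],0,-1]

```text
time_s: 19.3
position: [501.7, -201.4, 286.6]
tcp_rot: [3.018, -0.869, 0.007]
wrist_force: [-0.1, -0.4, -4.1]
gripper_width: 25.8
gripper_force: 30.0
```

```bash
python3 o.py; python3 - <<'E'
from h import *
p,d,c=snap('side','s2'); p,d,W=cloud('s2')
m=(d>0)&(np.hypot(W[...,0]-500,W[...,1]+200)<40)&(W[...,2]>148)&(W[...,2]<285)
P=W[m]; C=-np.array(c['R']).T@c['t']
for a in range(152,285,6):
    k=m&(abs(W[...,2]-a)<3)
    if k.sum()>3:
        v,u=np.nonzero(k); q=W[k]; print(a,k.sum(),'x',q[:,0].min().round(1),q[:,0].max().round(1),'y',q[:,1].min().round(1))
E
```

```text
19.3 pos [ 501.69 -201.37  286.62] yaw -32.12 rz 0.007 F [-0.1  -0.45 -4.08] M [ 0.055  0.026 -0.002] j6 1.622 w 25.8
158 7 x 485.8 512.6 y -211.8
164 23 x 485.7 514.5 y -214.7
170 21 x 485.6 512.1 y -214.1
176 24 x 485.4 514.1 y -214.2
182 29 x 485.4 513.8 y -213.9
188 19 x 487.0 513.3 y -215.0
194 58 x 485.2 513.7 y -214.7
200 64 x 487.0 513.3 y -214.7
206 21 x 492.3 507.3 y -208.3
212 15 x 492.2 507.0 y -207.3
218 14 x 493.8 506.9 y -207.2
224 10 x 497.2 506.5 y -207.6
230 12 x 495.3 506.3 y -206.9
236 12 x 495.1 505.9 y -206.9
242 9 x 496.7 505.9 y -208.1
248 8 x 496.5 505.7 y -207.0
254 8 x 496.3 507.4 y -208.9
278 5 x 498.4 519.1 y -223.8
284 14 x 495.0 520.8 y -223.2
```

Call:
carry_out:
  commands:
    - [[-0.028,0.1,0],0.28,-1]
    - [[-0.03,0.2,0],0.28,-1]
    - [[-0.03,0.26,0],0.28,-1]
    - [[-0.03,0.28,0],0.28,-1]
    - [[-0.03,0.28,0],0.28,-1]
    - [[-0.03,0.28,0],0.28,-1]
    - [[-0.03,0.22,0],0.28,-1]
    - [[-0.03,0.11,0],0.3,-1]
    - [[0,0.035,0],0,-1]
    - [[0,0,0],0,-1]
    - [[0,0,0],0,-1]
    - [[0,0,0],0,-1]

```text
time_s: 20.85
position: [453.3, 151.2, 284.3]
tcp_rot: [2.991, 0.959, -0.0]
wrist_force: [-0.2, -0.0, -3.9]
gripper_width: 25.5
gripper_force: 30.0
```

```bash
python3 o.py; python3 - <<'E'
from h import *
for n in('side','top'):
  p,d,c=snap(n,n+'3'); p,d,W=cloud(n+'3')
  m=(d>0)&(np.hypot(W[...,0]-453,W[...,1]-152)<40)
  for a in (60,67,164,170,176,182,188,194,210):
    k=m&(abs(W[...,2]-a)<3)
    if k.sum()>3:
        q=W[k]; print(n,a,k.sum(),'x',q[:,0].min().round(1),q[:,0].max().round(1),'y',q[:,1].min().round(1),q[:,1].max().round(1))
  k=m&(abs(W[...,2]-68)<3); print(circ(W[k][:,:2]) if k.sum()>5 else '')
E
```

```text
20.85 pos [453.31 151.25 284.33] yaw 35.55 rz -0.0 F [-0.19 -0.01 -3.92] M [-0.014 -0.042 -0.043] j6 1.128 w 25.5
side 60 62 x 424.7 473.8 y 125.5 172.8
side 67 122 x 424.9 474.0 y 126.5 177.4
side 164 15 x 439.0 464.3 y 134.6 146.9
side 170 29 x 436.8 464.4 y 134.6 147.7
side 176 19 x 437.0 464.3 y 135.3 146.0
side 182 26 x 437.1 464.4 y 134.7 146.3
side 188 24 x 437.2 464.4 y 135.4 146.6
side 194 50 x 437.4 464.6 y 134.9 162.2
side 210 10 x 446.6 457.8 y 142.0 148.5
(array([449.44918233, 150.59888936]), np.float64(22.314404897457553))
top 60 5 x 432.5 465.9 y 127.7 136.6
top 67 24 x 432.3 462.8 y 126.3 136.3
(array([449.17307296, 140.88923776]), np.float64(13.627892667417687))
```

Call:
carry_out:
  commands:
    - [[-0.004,0.004,-0.1],0,-1]
    - [[0,0,-0.15],0,-1]
    - [[0,0,-0.1],0,-1]
    - [[0,0,-0.06],0,-1]
    - [[0,0,-0.04],0,-1]
    - [[0,0,-0.03],0,-1]
    - [[0,0,0],0,-1]

```text
time_s: 21.82
position: [452.3, 152.9, 188.4]
tcp_rot: [-2.99, -0.962, 0.0]
wrist_force: [-0.3, -0.6, -3.5]
gripper_width: 25.7
gripper_force: 30.0
```

```bash
python3 o.py
```

```text
21.825 pos [452.31 152.95 188.4 ] yaw 35.68 rz 0.0 F [-0.35 -0.6  -3.48] M [-0.089 -0.003 -0.002] j6 1.129 w 25.7
```

Call:
carry_out:
  commands:
    - [[0,0,-0.03],0,-1]
    - [[0,0,-0.05],0,-1]
    - [[0,0,-0.06],0,-1]
    - [[0,0,-0.05],0,-1]
    - [[0,0,-0.03],0,-1]
    - [[0,0,0],0,-1]

```text
time_s: 22.58
position: [451.9, 152.9, 143.8]
tcp_rot: [-2.99, -0.962, 0.002]
wrist_force: [-0.3, 0.1, -3.8]
gripper_width: 26.1
gripper_force: 30.0
```

```bash
python3 o.py
```

```text
22.575 pos [451.88 152.89 143.81] yaw 35.68 rz 0.002 F [-0.34  0.12 -3.82] M [-0.06  -0.033 -0.017] j6 1.129 w 26.1
```

Call:
carry_out:
  commands:
    - [[0,0,-0.015],0,-1]
    - [[0,0,-0.01],0,-1]
    - [[0,0,-0.007],0,-1]
    - [[0,0,-0.004],0,-1]
    - [[0,0,0],0,-1]

```text
time_s: 23.2
position: [452.3, 153.0, 137.2]
tcp_rot: [-2.99, -0.962, 0.0]
wrist_force: [0.2, -1.0, -3.7]
gripper_width: 25.7
gripper_force: 30.0
```

```bash
python3 o.py
```

```text
23.2 pos [452.28 152.96 137.23] yaw 35.68 rz 0.0 F [ 0.16 -1.02 -3.72] M [-0.022 -0.057  0.011] j6 1.129 w 25.7
```

Call:
carry_out:
  commands:
    - [[0,0,-0.005],0,-1]
    - [[0,0,-0.005],0,-1]
    - [[0,0,0],0,-1]

```text
time_s: 23.58
position: [452.4, 153.0, 135.5]
tcp_rot: [-2.99, -0.963, -0.0]
wrist_force: [-0.2, 0.8, 2.0]
gripper_width: 25.9
gripper_force: 30.0
```

```bash
python3 o.py
```

```text
23.575 pos [452.4  153.01 135.55] yaw 35.68 rz -0.0 F [-0.16  0.85  2.  ] M [-0.022  0.303 -0.013] j6 1.129 w 25.9
```

Call:
carry_out:
  commands:
    - [[0,0,0],0,-0.3]
    - [[0,0,0],0,0]
    - [[0,0,0],0,1]
    - [[0,0,0],0,1]
    - [[0,0,0],0,1]
    - [[0,0,0],0,1]
    - [[0,0,0],0,1]
    - [[0,0,0],0,1]
    - [[0,0,0],0,1]

```text
time_s: 24.7
position: [452.3, 153.0, 135.2]
tcp_rot: [-2.99, -0.962, -0.0]
wrist_force: [-0.2, -0.6, -0.4]
gripper_width: 87.7
gripper_force: 0.0
```

Call:
carry_out:
  commands:
    - [[0,0,0.1],0,1]
    - [[0,0,0.2],0,1]
    - [[0,0,0.3],0,1]
    - [[0,0,0.3],0,1]
    - [[0,0,0.2],0,1]
    - [[0,0,0],0,1]
    - [[0,0,0],0,1]

```text
time_s: 25.58
position: [451.7, 152.8, 354.2]
tcp_rot: [-2.99, -0.962, 0.002]
wrist_force: [-0.2, -0.3, -0.3]
gripper_width: 87.9
gripper_force: 0.0
```

```bash
python3 o.py; python3 - <<'E'
from h import *
p,d,c=snap('wrist','w4'); p2,d2,c2=snap('side','s4')
a=cv2.resize(p[120:270,200:350],(500,500)); b=cv2.resize(p2[110:210,220:280],(300,500)); cv2.imwrite('pics/c4.png',np.hstack([a,b])[:,:,::-1])
p,d,W=cloud('s4'); h=cv2.cvtColor(p,cv2.COLOR_RGB2HSV)
m=(d>0)&(np.hypot(W[...,0]-450,W[...,1]-150)<35)&(W[...,2]>160)&(h[...,1]>100); print(W[m].mean(0),np.median(W[m][:,2]))
E
```

```text
25.575 pos [451.65 152.84 354.24] yaw 35.68 rz 0.002 F [-0.22 -0.3  -0.29] M [-0.01  -0.01   0.002] j6 1.129 w 87.9
[447.41664813 140.28975641 448.96048399] 480.3264972853177
```

View pics/c4.png

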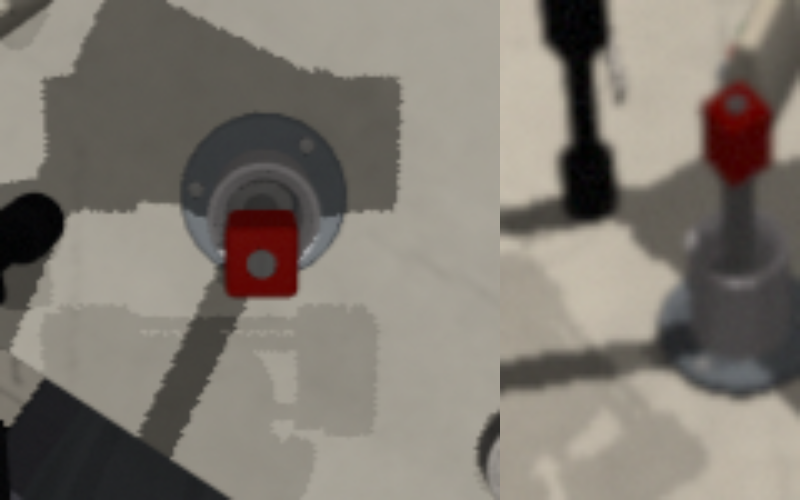

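The key stands upright in its stand, with its grip at crop (262,262), and the gripper is clear. Handing in.

```bash
python3 -c "
from rig import job_done; print(job_done())"
```

```text
the job is handed in; nothing more can be done
None
```

The job is handed in, with no pass/fail verdict returned: the nut was tightened against its seal and held at about 0.5 N m (peak reading about 0.57), and the key now stands upright and released in its stand, after about 26 s.

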